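# Clear the eccentric cam and close the clamping slide on the wood blank

## Task

On the plywood clamping jig, push the cam's lever round until the yellow cam stands at its low point (lever pointing straight forward, along the slide's travel, away from the blue slide), and only then push the blue slide fully forward so that it nudges the wood blank square and snug against the dark wooden end stop. Do not force the slide against the cam, do not lift the blank off the jig, leave the cam at its low point, and leave the tools and other things where they are.

Things in the scene. Friction and masses are not known exactly. Their poses are not given: they have to be found in the camera images.
- jig: Clamping jig fixed to the bench: plywood board 260 x 330 x 18 mm. Origin at bench level; x = 'forward', the slide's travel; y = left, the cam's side; z up. Board spans x -145..115, y -123..207 mm, top z 18. Two aluminium rails (12 mm wide, top z 28) run along x at y +-58, x -130..60 mm.
- end_stop (a point): Middle of the rear face of the dark wooden end stop, a fixed bar across the front of the jig: jig frame x 70, y 0, z 31 mm; 130 mm wide, 24 mm thick, top at z 45 mm. The blank must end against this face.
- slide (a joint): Travel of the blue slide along the jig's +x in m; 0 is fully back, about 0.050 is home, with the 40 mm blank snug between slide and end stop. It starts between 0 and 0.015. The slide stays where it is left; it takes about 2 to 3 N to move.
- slide_rear (a point): Middle of the blue slide's flat rear face (the one to push), z 39 mm over the bench; jig frame x = -80 mm + travel, y 0. The slide is a block 60 mm long (x), 100 mm wide (y), z 20 to 58 mm; its front face is the jaw.
- follower (a point): Middle of the front face of the steel follower bar that sticks out of the slide's left side towards the cam; jig frame x = -50 mm + travel, y 85 mm, z 38 mm. The bar reaches from the slide to y 122 mm, is 16 mm thick in x, z 30 to 46 mm. This face meets the cam's rim when the cam is not at its low point.
- cam (a joint): Cam angle, rad, anticlockwise from above: the lever's direction from the jig's +x. 0: lever straight forward, low point faces the follower, slide free. Near pi the high point faces it. Turns -0.9 to 2.7, no detent at 0; past 0 by over 0.5 it blocks again. Starts at 1.3 to 2.5 (lever left to back left). Stays where left; 0.38 N m, about 7 N on the lever 55 mm from the pivot.
- pivot (a point): The cam's pivot axis, at lever mid height: jig frame x 19.5, y 100, z 56 mm. The cam is a yellow disc, 64 mm across, z 30 to 46 mm, its centre 15 mm off the pivot towards the lever; a black dot marks the low side.
- lever_knob (a point): Centre of the red ball (22 mm across) at the end of the cam's lever, 90 mm from the pivot, z 56 mm over the bench. The lever is a straight steel bar from the pivot to the ball, 14 mm wide, from z 48 to 64 mm; it passes above the disc, the follower bar, the blank and the end stop.
- blank: The loose wood blank on the jig board between slide and end stop, 40 mm (x) x 60 mm (y) x 27 mm, 35 to 70 g; origin at the centre of its underside (z 18 mm on the board). It starts 8 to 22 mm short of the end stop, a little off line and turned by up to 0.12 rad. Snug, its centre is at jig x 50 mm.
- dowel: Bystander: short light wooden dowel standing on the jig board at its right edge, 22 mm across, 45 mm high; origin under its centre.
- file: Bystander: flat file with green handle, 250 mm long, lying right of the jig; origin at bench level near its middle, x along it.
- spare: Bystander: dark wood block 50 x 50 x 30 mm right of the jig; origin under its centre.
- hammer: Bystander: hammer lying left of the jig, handle along x, about 250 mm; origin near its middle.
- screwdriver: Bystander: screwdriver lying across, beyond the front end of the jig; origin near its middle.
- glue: Bystander: white bottle with orange cap, 56 mm across, 130 mm high, far left; origin under its centre.
- cup: Bystander: blue cup, 72 mm across, 90 mm high, far right; origin under its centre.
Things that resemble listed ones, but are neither listed nor needed, are in the scene too. What is shaped like the blank but green or purple is not meant.

How it is judged:
On the way, in this order (a step that is already met when the one before it is completed fails the run):
1. the cam is turned to its low point while the slide is still back (value of joint cam between -0.35 and 0.35 rad and value of joint slide below 0.044 m), for 0.2 s.
2. the slide is pushed fully forward (value of joint slide above 0.0475 m), for 0.2 s.
At the end, for the whole second after the job is handed in: cam within 0.35 rad of its low point, slide within 2.5 mm of home (travel over 0.0475 m), blank lying flat between slide and end stop, its centre within 4.5 mm of snug along the travel and 30 mm across it, square within 0.08 rad, all at rest (value of joint cam between -0.35 and 0.35 rad and value of joint slide above 0.0475 m and x of blank in the frame of jig between 0.0455 and 0.0545 m and y of blank in the frame of jig between -0.03 and 0.03 m and z of blank in the frame of jig below 0.022 m and angle between the x axis of blank and the x axis of jig, either way round below 0.08 rad and velocity of joint slide below 0.005 m/s and linear speed of blank below 0.01 m/s); the robot touches nothing.
It fails at once if the slide is forced against the cam (over 15 N) (contact force between slide and cam above 15 N).
It fails at once if the blank is lifted off the board or tipped (z of blank in the frame of jig above 0.03 m or angle between blank's own z axis and vertical above 0.35 rad).
It fails at once if a bystander is disturbed (moved over 30 mm) (distance of any of dowel, file, spare, hammer, screwdriver, glue, cup from where it was at the start of the episode above 0.03 m).
It also fails if it takes over 51 s, if anything falls off the work surface, if the arm or the gripper's body presses on something with over 40 N, if the wrist force passes 120 N, or if a joint passes its speed limit or range.

## Robot

A 6-joint arm with a two-finger parallel gripper is mounted at the origin on the work surface. World frame = base frame: x ahead of the robot, y to its left, z up, the work surface at z = 0. Lengths are in m, angles in rad, forces in N, time in s.
With the tool pointing down it reaches from about 0.35 to 0.775 m from the base axis. Payload 5.5 kg.
Tool frame: the origin (TCP) lies where the fingers leave the gripper's body, on its centre line; the fingertips stand 73 mm ahead of it and the grasp point (between the pads) lies 54 mm ahead of it; z points along the fingers, y is the direction in which the jaws open and shut (so a half turn about z gives the same grasp; the last joint's range is limited). The gripper opens to 85 mm and grips with 20 to 120 N. Pads are 22 mm wide; open, the fingers measure 114 mm over their backs; the gripper's body (76 mm by 85 mm) begins 54 mm behind the grasp point. The pads swing forward as they close: fully open they stand 13 mm farther back than shut.
Start: joints at [1.09, 0.313, 0.046, 1.304, 0, 1.431], TCP at [0.192, 0.542, 0.304] pointing down, gripper open.
Joint ranges: [-2.76, 2.76], [-0.86, 1.69], [-1.03, 1.26], [-2.2, 2.34], [-1.47, 1.5], [-3.14, 3.14]. Speed limits (rad/s): [2.57, 2.57, 3.14, 3.14, 3.14, 3.14].

## Interface

Orientations are given as a unit quaternion [w, x, y, z].
In Python, from workcell import env, read_camera, job, cut_out gives the robot as it stands.
- The arm moves only by the tool servo_tool, never from a script. Its argument "deltas" is a list of rows, each an object of numbers: "dx", "dy", "dz": the shift along the world's x, y, z in mm; "rx", "ry", "rz": the turn, a rotation vector about the world's x, y, z in rad; "fingers": the closure, from -1 (fully open) to 1 (shut). A call has 1 to 8 rows; each row shifts and turns the commanded pose from where the row before left it; what a row does not reach is not made up. A row lasts 1/10 s, in which the tool goes at most 50 mm and 8.59 degrees, less where a joint would pass 70% of its speed; a pose out of reach is approached as far as the arm can. A call is refused whole if a number of a shift passes 50 or a number of a turn 0.15, either way. A call with a gripper value outside its range is refused whole. The fingers move at their own pace and stop on an object; "newtons" is the grip in N (left out, the last holds). Time passes only in rows, so rows that do not move let the fingers close. It gives the time, the measured TCP pose, the force and the opening at its end, in the units of the state.
- env.get_state(): the state, without advancing time (a new reading comes with each control period).
- read_camera(name): name is "scene" or "top"; returns a dict with "img" (384x512x3 uint8, red, green, blue), "intrinsics" (3x3 intrinsics, pixels), "extrinsics" (4x4, takes a point from camera to world coordinates). Camera axes: x right, y down, z forward; pixel columns grow to the right and rows downward; lengths in m; the calibration is good to about 2 mm. A picture is of the moment at which its call begins. There is no depth.
- job.hand_in(): hands the job in, once; it reports no verdict.
Trained networks look in the newest picture that a camera, given by its name, has taken for a name from the list of things; names that differ only in an ending like _2 or _b are one class to them, and where a whole thing is asked for, a point or a joint stands for the part that bears it (a point fixed in the world has none). Each returns a list of dicts, best first, with "confidence" (0 to 1); they miss things now and then, are a little off and sometimes report something else, mostly with a low value. They report only what shows in the picture. A call takes as long as a camera call. They do not tell look-alikes from the thing itself.
- cut_out(target, camera): "region" (384x512 bool, what is visible of it) and "extent" ([left, top, right, bottom] in pixels, round what is visible of it).
The state is a dict: "clock": time; "joint_pos": joint angles; "qvel": joint speeds; "tau": joint torques, N m; "tcp_pos": TCP position; "orientation": TCP orientation; "wrist_force": force on the tool from outside, world axes, zero at the start; "ft_torque": the same for the moment, N m; "finger_gap": finger opening in m.
Only numpy, scipy, OpenCV 4.12 (cv2) and the standard library are available. Lean on these libraries where they do the work, as an engineer would, in place of code of your own. Each camera call takes 0.05 s, during which the arm holds its last target. There are 200 camera calls.

## Working session

There is one attempt and no reset: what is moved stays moved. The work goes in short steps, Python scripts to look and compute and a tool call to move; the robot and the scene stay as the last step left them, time stands still between calls to the robot, and variables do not carry over. Pictures are saved under pics/ and viewed, about 8 in all and at most 12, crops included, and the job is handed in when it is done.

Besides the shell and the picture viewer there is one more tool, called after "Emit:" as name(argument=value, ...), one argument or row to a line, values as JSON. servo_tool: Moves the arm, as the interface text tells. Its arguments: {"type":"object","properties":{"deltas":{"type":"array"},"newtons":{"type":"number"}},"required":["deltas"]}

```bash
mkdir -p pics; ls
python3 - <<'E'
from workcell import env, read_camera, cut_out
import cv2,json,numpy as np
s=env.get_state();print(s)
for n in("top","scene"):
    c=read_camera(n);cv2.imwrite(f"pics/{n}0.png",cv2.resize(c["img"][:,:,::-1],(800,600),interpolation=cv2.INTER_CUBIC))
    print(n,np.round(c["intrinsics"],1).tolist(),np.round(c["extrinsics"],4).tolist())
    for t in("jig","slide","follower","cam","lever_knob","blank","dowel"):
        r=cut_out(t,n)
        print(t,[(round(q["confidence"],2),[int(v) for v in q["extent"]]) for q in r])
E
```

```text
pics
{'clock': 0.0, 'joint_pos': array([1.09039764e+00, 3.14022012e-01, 4.49524878e-02, 1.30359535e+00,
       7.90161747e-06, 1.43120670e+00]), 'qvel': array([ 2.10460150e-04, -8.19239500e-04, -8.95333847e-04, -6.23712753e-04,
        3.16456920e-05, -8.54050413e-04]), 'tau': array([-1.11975492e-03, -4.80628932e+01,  2.98533565e+01,  1.94628682e-02,
       -1.93314982e-04,  2.47652480e-05]), 'tcp_pos': array([0.19201451, 0.541581  , 0.30298562]), 'orientation': array([-2.88765320e-04,  1.69580963e-01,  9.85515816e-01, -8.88535942e-04]), 'wrist_force': array([ 0.95691591,  0.32642099, -0.22413791]), 'ft_torque': array([-0.01875767,  0.02705131, -0.00302013]), 'finger_gap': 0.08571561199600536}
top [[356.7, 0.0, 252.8], [0.0, 356.7, 189.2], [0.0, 0.0, 1.0]] [[0.029, -0.9969, 0.0736, 0.4999], [-0.9996, -0.0288, 0.0032, -0.0034], [-0.0011, -0.0736, -0.9973, 1.1649], [0.0, 0.0, 0.0, 1.0]]
jig [(0.97, [171, 169, 284, 263])]
slide [(0.96, [202, 210, 257, 230]), (0.55, [287, 164, 301, 240])]
follower [(0.79, [203, 208, 260, 233]), (0.7, [123, 198, 154, 278])]
cam [(0.84, [183, 200, 219, 229]), (0.67, [201, 213, 260, 232])]
lever_knob [(0.7, [185, 199, 217, 231])]
blank [(0.65, [232, 190, 248, 206]), (0.61, [282, 134, 301, 150]), (0.56, [211, 117, 226, 140])]
dowel [(0.36, [268, 212, 272, 216])]
scene [[424.5, 0.0, 256.2], [0.0, 424.5, 193.7], [0.0, 0.0, 1.0]] [[-0.8838, 0.2457, -0.3981, 1.0154], [0.4676, 0.4897, -0.7359, 0.8141], [0.0142, -0.8365, -0.5477, 0.6864], [0.0, 0.0, 0.0, 1.0]]
jig [(0.76, [220, 176, 375, 284])]
slide [(0.97, [273, 186, 326, 228])]
follower [(0.69, [272, 185, 325, 227])]
cam [(0.87, [291, 217, 340, 245]), (0.18, [219, 178, 376, 284])]
lever_knob [(0.93, [291, 220, 342, 242])]
blank [(0.68, [254, 202, 281, 224]), (0.66, [171, 196, 189, 214]), (0.65, [187, 248, 217, 279])]
dowel [(0.26, [220, 178, 374, 282])]
```

View pics/top0.png

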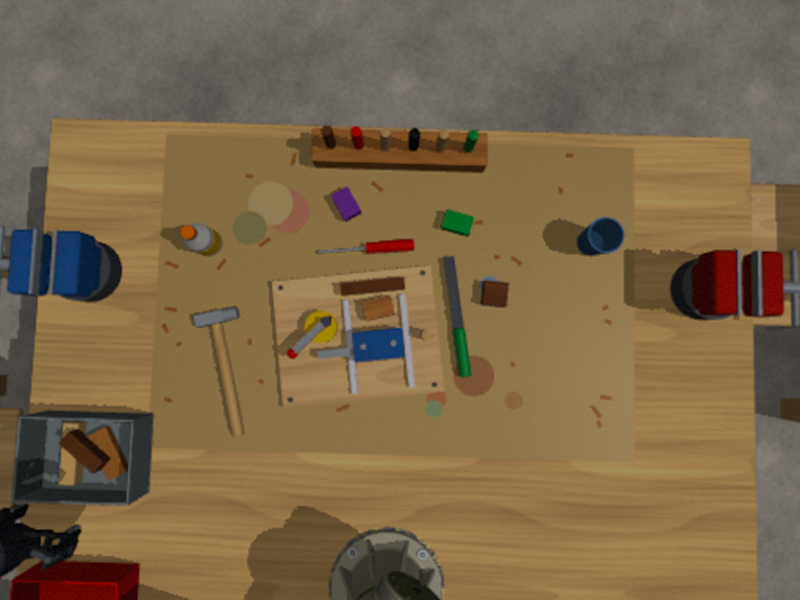

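View pics/scene0.png

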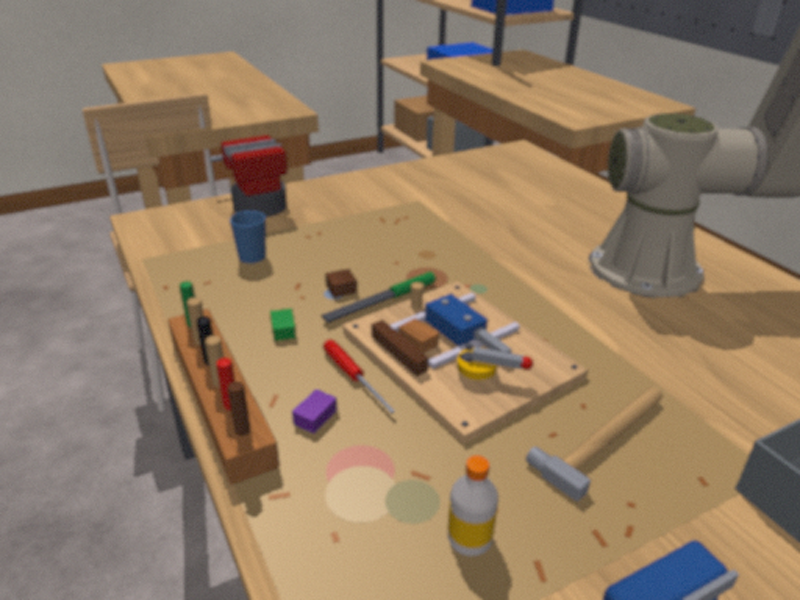

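Top view: the jig board has corners at about (272,282), (434,266), (443,388) and (281,405). The lever runs from the pivot near (326,320) to the red knob at (292,353), pointing back left. The slide is at (378,345).

Things that could be taken for the blank:
- Brown block on the jig between slide and stop, (377,306). This is my choice.
- Green block (457,222), purple block (346,203), dark spare (494,293) and the offcuts in the box (90,450). None of these fit the description.

Next I rectify the board plane for a precise pose and a close check.

```bash
cat > h.py <<'E'
from workcell import env, read_camera, cut_out, job
import cv2,numpy as np
def proj(c,P):
    T=np.linalg.inv(c["extrinsics"]);P=np.atleast_2d(P)@T[:3,:3].T+T[:3,3];p=P@c["intrinsics"].T
    return p[:,:2]/p[:,2:]
def unproj(c,uv,z):
    uv=np.atleast_2d(uv);d=np.c_[uv,np.ones(len(uv))]@np.linalg.inv(c["intrinsics"]).T@c["extrinsics"][:3,:3].T
    o=c["extrinsics"][:3,3];z=np.asarray(z,float)
    return (o+d*((z-o[2])/d[:,2])[:,None])
def jigw(J,P):
    x,y,a=J;P=np.atleast_2d(P)/1000;c,s=np.cos(a),np.sin(a)
    return np.c_[x+c*P[:,0]-s*P[:,1],y+s*P[:,0]+c*P[:,1],P[:,2]]
def wjig(J,W):
    x,y,a=J;W=np.atleast_2d(W);c,s=np.cos(a),np.sin(a);d=W[:,:2]-[x,y]
    return 1000*np.c_[c*d[:,0]+s*d[:,1],-s*d[:,0]+c*d[:,1]]
def rect(c,J,z,sc=2.4):  # jig-aligned picture of plane z (mm): up = +x, left = +y; window x -155..125(x), y -130..214
    w=int(344*sc);h=int(280*sc)
    q=jigw(J,[[125,214,z],[125,-130,z],[-155,-130,z],[-155,214,z]])
    M=cv2.getPerspectiveTransform(proj(c,q).astype(np.float32),np.float32([[0,0],[w,0],[w,h],[0,h]]))
    return cv2.warpPerspective(c["img"],M,(w,h),flags=cv2.INTER_CUBIC)[:,:,::-1]
def red(c):
    i=cv2.cvtColor(c["img"],cv2.COLOR_RGB2HSV);return ((i[...,0]<6)|(i[...,0]>173))&(i[...,1]>170)&(i[...,2]>90)
E
python3 - <<'E'
from h import *
from scipy.optimize import least_squares
c=read_camera("top")
r=cut_out("jig","top")[0]["region"]
B=np.array([[x,y,18] for x,y in((115,207),(115,-123),(-145,-123),(-145,207))],float)
w=unproj(c,np.array([[272,282],[434,266],[443,388],[281,405]])/1.5625,0.018)
f=lambda J:(jigw(J,B)-w)[:,:2].ravel()*1000
s=least_squares(f,[.47,0.05,0.05]);J=s.x;print("J",J,np.round(s.fun,1))
# refine with mask contour: distance of board-outline to mask boundary
cs=max(cv2.findContours(r.astype(np.uint8),cv2.RETR_EXTERNAL,2)[0],key=cv2.contourArea)
mm=[]
cv2.imwrite("pics/rect0.png",rect(c,J,18,2.3))
print(cv2.minAreaRect((unproj(c,cs[:,0].astype(float),0.018)[:,:2]*1000).astype(np.float32)))
k=red(c);ys,xs=np.nonzero(k);n,l,st,ce=cv2.connectedComponentsWithStats(k.astype(np.uint8))
for i in range(1,n):
    if st[i,4]>6: print(st[i].tolist(),ce[i].round(1), wjig(J,unproj(c,ce[i:i+1],0.056)).round(1))
E
```

```text
J [0.52187538 0.03489841 0.12176712] [ 5.4 -0.9  2.5  5.5 -5.8 -1.7 -2.1 -2.8]
((500.13946533203125, 77.19818115234375), (259.9853515625, 330.1656799316406), 7.516957759857178)
[225, 81, 6, 7, 35] [227.4  83.9] [[397.9   7.5]]
[234, 153, 31, 9, 207] [249.3 157. ] [[157.2 -40.2]]
[458, 160, 14, 40, 499] [464.2 179.5] [[  24.3 -701.6]]
[488, 161, 14, 41, 500] [494.1 180.6] [[  12.3 -794.2]]
[184, 224, 6, 5, 21] [186.4 226. ] [[-39.4 173.4]]
[16, 372, 60, 12, 613] [ 49.7 377.4] [[-452.5  617.8]]
```

View pics/rect0.png

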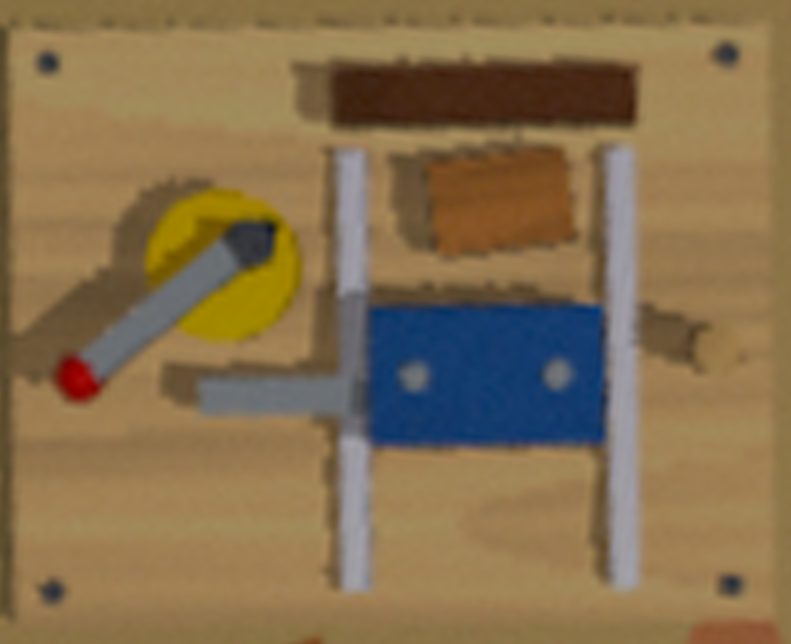

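Rectified view: the brown blank at rect (502,200) sits between slide and stop, slightly turned, so the choice holds. The red knob is at (78,378) and the lever points back left. The board mask measures 260x330, so I take the jig pose from it.

```bash
cat >> h.py <<'E'
J=(0.5205,0.0375,0.1312)
PIV=np.array([19.5,100])
def cam_angle(cams=("top","scene")):
    out={}
    for n in cams:
        c=read_camera(n);k=red(c).astype(np.uint8);m,l,st,ce=cv2.connectedComponentsWithStats(k)
        for i in range(1,m):
            if st[i,4]>4:
                p=wjig(J,unproj(c,ce[i:i+1],0.056))[0];d=p-PIV;r=np.hypot(*d)
                if 70<r<115: out[n]=(p.round(1).tolist(),round(r,1),round(float(np.arctan2(d[1],d[0])),3))
    return out
def finger(a,d,r=62):  # jig angle a of lever -> finger centre world mm, jaws yaw
    p=PIV+r*np.array([np.cos(a),np.sin(a)])+d*np.array([-np.sin(a),np.cos(a)])
    return jigw(J,[[*p,0]])[0,:2]*1000, a+J[2]
def pose():
    s=env.get_state();w,x,y,z=s["orientation"]
    yy=np.array([2*(x*y-w*z),1-2*(x*x+z*z)]);yaw=np.arctan2(yy[1],yy[0])
    return s["tcp_pos"]*1000,yaw,s
E
python3 - <<'E'
from h import *
print(cam_angle());print(pose()[:2]);a=2.26
print(finger(a,30))
# slide front/rear edges and blank in jig frame
c=read_camera("top")
for t,z in(("slide",.058),("blank",.045)):
    q=cut_out(t,"top")[0]["region"];n,l,st,ce=cv2.connectedComponentsWithStats(q.astype(np.uint8))
    ys,xs=np.nonzero(q);w=wjig(J,unproj(c,np.c_[xs,ys].astype(float),z));print(t,cv2.minAreaRect(w.astype(np.float32)),w.min(0),w.max(0))
    w=w[abs(w[:,1])<40];print(w.min(0),w.max(0))
p,ang=np.array([19.5,100]),0
E
```

```text
{'top': ([-36.8, 170.7], np.float64(90.3), 2.243), 'scene': ([-35.5, 170.5], np.float64(89.4), 2.234)}
(array([192.20923069, 541.96386108, 303.93076217]), np.float64(1.229978112829376))
(array([460.94412481, 159.52840593]), 2.3912)
slide ((-37.556312561035156, 32.95416259765625), (59.5224609375, 168.2537384033203), 0.12295671552419662) [-67.29569927 -51.12009998] [ -7.66022143 117.05800922]
[-67.29569927 -39.97953606] [-7.66022143 39.96625958]
blank ((36.75454330444336, -7.259914398193359), (41.33621597290039, 60.27543640136719), 6.674277305603027) [ 14.78302418 -37.35418368] [59.5151459 22.6902785]
[ 14.78302418 -37.35418368] [59.5151459 22.6902785]
```

Jig pose confirmed: the knob's radius comes out at 90.3 and 89.4 mm. The cam is at about 2.24 and slide travel at about 12.5 mm. I approach with the fingers shut.

Emit:
servo_tool(
  deltas=[
    {"dx":15,"dy":-20,"rz":0.14,"fingers":1},
    {"dx":22,"dy":-32,"rz":0.145,"fingers":1},
    {"dx":22,"dy":-32,"rz":0.145,"fingers":1},
    {"dx":22,"dy":-32,"dz":-5,"rz":0.145,"fingers":1},
    {"dx":22,"dy":-32,"dz":-10,"rz":0.145,"fingers":1},
    {"dx":22,"dy":-32,"dz":-15,"rz":0.145,"fingers":1},
    {"dx":22,"dy":-32,"dz":-15,"rz":0.145,"fingers":1},
    {"dx":22,"dy":-32,"dz":-15,"rz":0.145,"fingers":1},
  ],
  newtons=40,
)

```text
invalid input at $.deltas[0]: expected keys dx, dy, dz, rx, ry, rz, fingers
```

Emit:
servo_tool(
  deltas=[
    {"dx":22,"dy":-32,"dz":-15,"fingers":1},
    {"dx":22,"dy":-32,"dz":-15,"fingers":1},
    {"dx":22,"dy":-32,"dz":-15,"fingers":1},
    {"dx":20,"dy":-30,"dz":-15,"fingers":1},
    {"dx":10,"dy":-10,"dz":-10,"fingers":1},
    {"fingers":1},
    {"fingers":1},
  ],
)

```text
invalid input at $.deltas[0]: expected keys dx, dy, dz, rx, ry, rz, fingers
```

Run:
```python
from h import *
p,y,s=pose();print(p.round(1),y,s["wrist_force"].round(2),s["finger_gap"],finger(2.24,30))
```

```text
[192.2 542.  303.9] 1.2300397169038695 [0.67 0.78 0.31] 0.08507276586309691 (array([461.36399398, 160.84036882]), 2.3712000000000004)
```

All keys are required.

Emit:
servo_tool(
  deltas=[
    {"dx":15,"dy":-20,"dz":0,"rx":0,"ry":0,"rz":0.14,"fingers":1},
    {"dx":22,"dy":-32,"dz":0,"rx":0,"ry":0,"rz":0.145,"fingers":1},
    {"dx":22,"dy":-32,"dz":0,"rx":0,"ry":0,"rz":0.145,"fingers":1},
    {"dx":22,"dy":-32,"dz":-5,"rx":0,"ry":0,"rz":0.145,"fingers":1},
    {"dx":22,"dy":-32,"dz":-10,"rx":0,"ry":0,"rz":0.145,"fingers":1},
    {"dx":22,"dy":-32,"dz":-15,"rx":0,"ry":0,"rz":0.145,"fingers":1},
    {"dx":22,"dy":-32,"dz":-15,"rx":0,"ry":0,"rz":0.145,"fingers":1},
    {"dx":22,"dy":-32,"dz":-15,"rx":0,"ry":0,"rz":0.13,"fingers":1},
  ],
  newtons=40,
)

```text
clock: 1.95
tcp_pos: [0.3606, 0.2989, 0.2447]
orientation: [0.001, -0.387, 0.922, 0.0]
wrist_force: [0.5, 0.1, -0.5]
finger_gap: -0.0001
```

Emit:
servo_tool(
  deltas=[
    {"dx":22,"dy":-32,"dz":-15,"rx":0,"ry":0,"rz":0,"fingers":1},
    {"dx":22,"dy":-32,"dz":-15,"rx":0,"ry":0,"rz":0,"fingers":1},
    {"dx":22,"dy":-32,"dz":-15,"rx":0,"ry":0,"rz":0,"fingers":1},
    {"dx":22,"dy":-32,"dz":-15,"rx":0,"ry":0,"rz":0,"fingers":1},
    {"dx":12,"dy":-10,"dz":-10,"rx":0,"ry":0,"rz":0,"fingers":1},
    {"dx":0,"dy":0,"dz":0,"rx":0,"ry":0,"rz":0,"fingers":1},
    {"dx":0,"dy":0,"dz":0,"rx":0,"ry":0,"rz":0,"fingers":1},
  ],
)

```text
clock: 2.65
tcp_pos: [0.4595, 0.1624, 0.1748]
orientation: [-0.0, -0.384, 0.923, 0.0]
wrist_force: [-0.3, 0.3, -0.5]
finger_gap: 0.0002
```

Run:
```python
from h import *
p,y,s=pose();print(p.round(1),y,s["wrist_force"].round(2),s["finger_gap"],finger(2.24,30))
c=read_camera("scene");cv2.imwrite("pics/s1.png",cv2.resize(c["img"][140:320,200:440,::-1],(800,600),interpolation=cv2.INTER_CUBIC))
```

```text
[459.5 162.4 174.8] 2.359854427024076 [-0.28  0.34 -0.53] 0.00024055382042487012 (array([461.36399398, 160.84036882]), 2.3712000000000004)
```

View pics/s1.png

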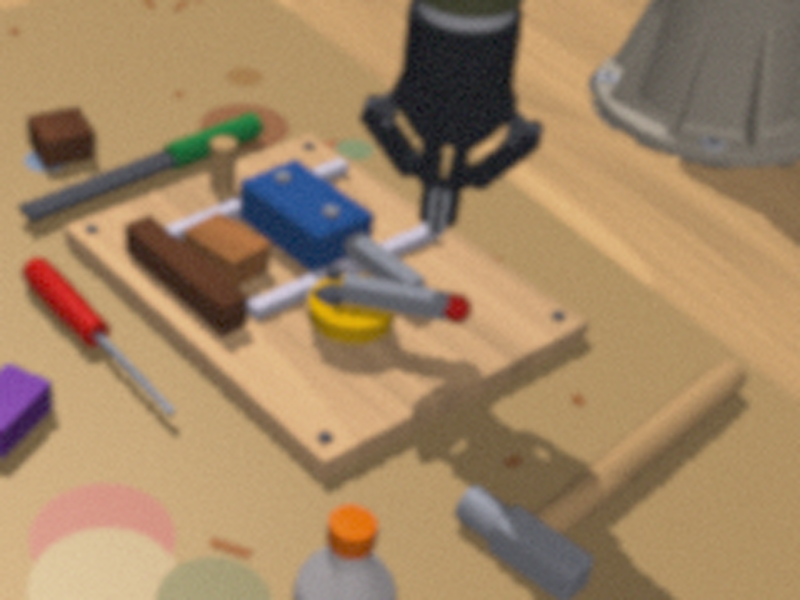

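The shut fingers hang at crop (438,205), on the clockwise-push side of the lever and behind the follower bar. Next I work out the lowering and the arc.

Run:
```python
from h import *
p,y,s=pose();q=p[:2]
for a,d in [(2.24,18.5)]+[(v,18.5) for v in 2.24-np.arange(1,18)*.13]+[(0,18.5)]:
    f,yw=finger(a,d,65);print(round(a,2),(f-q).round(1),f.round(1),round(yw-y,3));q=f;y=yw
```

```text
2.24 [7.8 8.3] [467.2 171.2] 0.01
2.11 [4.6 7.4] [471.9 178.6] -0.13
1.98 [5.6 6.8] [477.4 185.4] -0.13
1.85 [6.4 6. ] [483.9 191.4] -0.13
1.72 [7.1 5.1] [491.  196.5] -0.13
1.59 [7.7 4.2] [498.7 200.7] -0.13
1.46 [8.2 3.1] [506.9 203.8] -0.13
1.33 [8.5 2. ] [515.5 205.8] -0.13
1.2 [8.7 0.9] [524.2 206.7] -0.13
1.07 [ 8.8 -0.2] [533.  206.5] -0.13
0.94 [ 8.7 -1.4] [541.7 205.1] -0.13
0.81 [ 8.4 -2.5] [550.1 202.6] -0.13
0.68 [ 8.  -3.6] [558.1 199.1] -0.13
0.55 [ 7.5 -4.6] [565.6 194.5] -0.13
0.42 [ 6.8 -5.5] [572.4 189. ] -0.13
0.29 [ 6.1 -6.3] [578.5 182.7] -0.13
0.16 [ 5.2 -7.1] [583.7 175.6] -0.13
0.03 [ 4.2 -7.7] [587.9 167.9] -0.13
0 [ 0.8 -1.8] [588.8 166. ] -0.03
```

Emit:
servo_tool(
  deltas=[
    {"dx":0,"dy":0,"dz":-15,"rx":0,"ry":0,"rz":0,"fingers":1},
    {"dx":0,"dy":0,"dz":-15,"rx":0,"ry":0,"rz":0,"fingers":1},
    {"dx":0,"dy":0,"dz":-10,"rx":0,"ry":0,"rz":0,"fingers":1},
    {"dx":0,"dy":0,"dz":-9,"rx":0,"ry":0,"rz":0,"fingers":1},
    {"dx":0,"dy":0,"dz":0,"rx":0,"ry":0,"rz":0,"fingers":1},
  ],
)

```text
clock: 3.2
tcp_pos: [0.4589, 0.1627, 0.1251]
orientation: [-0.001, -0.385, 0.923, 0.0]
wrist_force: [0.2, 0.1, -0.2]
finger_gap: 0.0001
```

Emit:
servo_tool(
  deltas=[
    {"dx":4,"dy":4,"dz":0,"rx":0,"ry":0,"rz":0.01,"fingers":1},
    {"dx":4,"dy":4,"dz":0,"rx":0,"ry":0,"rz":0,"fingers":1},
    {"dx":2.3,"dy":3.7,"dz":0,"rx":0,"ry":0,"rz":-0.065,"fingers":1},
    {"dx":2.3,"dy":3.7,"dz":0,"rx":0,"ry":0,"rz":-0.065,"fingers":1},
    {"dx":2.8,"dy":3.4,"dz":0,"rx":0,"ry":0,"rz":-0.065,"fingers":1},
    {"dx":2.8,"dy":3.4,"dz":0,"rx":0,"ry":0,"rz":-0.065,"fingers":1},
    {"dx":3.2,"dy":3,"dz":0,"rx":0,"ry":0,"rz":-0.065,"fingers":1},
    {"dx":3.2,"dy":3,"dz":0,"rx":0,"ry":0,"rz":-0.065,"fingers":1},
  ],
)

```text
clock: 4.0
tcp_pos: [0.4838, 0.1899, 0.1263]
orientation: [-0.001, -0.202, 0.979, -0.001]
wrist_force: [-3.9, -4.1, 3.8]
finger_gap: 0.0001
```

Run:
```python
from h import *
p,y,s=pose();print(p.round(1),y-J[2],s["wrist_force"].round(2));print(cam_angle(), finger(1.85,18.5,65)[0])
```

```text
[483.8 189.9 126.3] 1.846059670077863 [-3.93 -4.11  3.8 ]
{'scene': ([-5.3, 185.6], np.float64(89.1), 1.853)} [483.85259188 191.41289702]
```

The lever is tracking well: cam 1.85, push force about 6 N. I continue the arc.

Emit:
servo_tool(
  deltas=[
    {"dx":7,"dy":5.2,"dz":0,"rx":0,"ry":0,"rz":-0.13,"fingers":1},
    {"dx":7.7,"dy":4.2,"dz":0,"rx":0,"ry":0,"rz":-0.13,"fingers":1},
    {"dx":8.2,"dy":3.1,"dz":0,"rx":0,"ry":0,"rz":-0.13,"fingers":1},
    {"dx":8.5,"dy":2,"dz":0,"rx":0,"ry":0,"rz":-0.13,"fingers":1},
    {"dx":8.7,"dy":0.9,"dz":0,"rx":0,"ry":0,"rz":-0.13,"fingers":1},
    {"dx":8.8,"dy":-0.2,"dz":0,"rx":0,"ry":0,"rz":-0.13,"fingers":1},
    {"dx":8.7,"dy":-1.4,"dz":0,"rx":0,"ry":0,"rz":-0.13,"fingers":1},
    {"dx":0,"dy":0,"dz":0,"rx":0,"ry":0,"rz":0,"fingers":1},
  ],
)

```text
clock: 4.9
tcp_pos: [0.5425, 0.2046, 0.126]
orientation: [-0.0, 0.247, 0.969, 0.0]
wrist_force: [-2.0, 0.8, 1.1]
finger_gap: 0.0
```

Run:
```python
from h import *
p,y,s=pose();print(p.round(1),y-J[2],s["wrist_force"].round(2));print(cam_angle(), finger(.94,18.5,65)[0])
```

```text
[542.5 204.6 126. ] 0.9396290353000076 [-1.97  0.77  1.1 ]
{'scene': ([72.3, 173.5], np.float64(90.5), 0.948)} [541.65079163 205.10988779]
```

Emit:
servo_tool(
  deltas=[
    {"dx":7.5,"dy":-2,"dz":0,"rx":0,"ry":0,"rz":-0.13,"fingers":1},
    {"dx":8,"dy":-3.6,"dz":0,"rx":0,"ry":0,"rz":-0.13,"fingers":1},
    {"dx":7.5,"dy":-4.6,"dz":0,"rx":0,"ry":0,"rz":-0.13,"fingers":1},
    {"dx":6.8,"dy":-5.5,"dz":0,"rx":0,"ry":0,"rz":-0.13,"fingers":1},
    {"dx":6.1,"dy":-6.3,"dz":0,"rx":0,"ry":0,"rz":-0.13,"fingers":1},
    {"dx":5.2,"dy":-7.1,"dz":0,"rx":0,"ry":0,"rz":-0.13,"fingers":1},
    {"dx":3,"dy":-5.5,"dz":0,"rx":0,"ry":0,"rz":-0.1,"fingers":1},
    {"dx":0,"dy":0,"dz":0,"rx":0,"ry":0,"rz":0,"fingers":1},
  ],
)

```text
clock: 5.8
tcp_pos: [0.5878, 0.1704, 0.1263]
orientation: [0.0, 0.636, 0.771, 0.002]
wrist_force: [0.3, 2.8, 0.2]
finger_gap: 0.0002
```

Run:
```python
from h import *
p,y,s=pose();print(p.round(1),y-J[2],s["wrist_force"].round(2));print(cam_angle(), finger(.0,18.5,65)[0])
```

```text
[587.8 170.4 126.3] 0.06027074759482415 [0.29 2.85 0.2 ]
{'top': ([111.8, 103.0], np.float64(92.3), 0.032), 'scene': ([110.7, 106.6], np.float64(91.5), 0.072)} [588.77113989 166.03618735]
```

The cam is at about 0.05. One small nudge, back off, lift, then move behind the slide with the jaws turned across the travel.

Emit:
servo_tool(
  deltas=[
    {"dx":0,"dy":-2.5,"dz":0,"rx":0,"ry":0,"rz":-0.04,"fingers":1},
    {"dx":0,"dy":0,"dz":0,"rx":0,"ry":0,"rz":0,"fingers":1},
    {"dx":0,"dy":8,"dz":0,"rx":0,"ry":0,"rz":0,"fingers":1},
    {"dx":0,"dy":12,"dz":5,"rx":0,"ry":0,"rz":0,"fingers":1},
    {"dx":0,"dy":0,"dz":25,"rx":0,"ry":0,"rz":0,"fingers":1},
    {"dx":0,"dy":0,"dz":30,"rx":0,"ry":0,"rz":0.1,"fingers":1},
    {"dx":-10,"dy":-10,"dz":20,"rx":0,"ry":0,"rz":0.14,"fingers":1},
    {"dx":-20,"dy":-20,"dz":0,"rx":0,"ry":0,"rz":0.14,"fingers":1},
  ],
)

```text
clock: 6.7
tcp_pos: [0.5585, 0.1585, 0.2096]
orientation: [0.003, 0.493, 0.87, 0.002]
wrist_force: [0.2, -0.2, -0.1]
finger_gap: -0.0001
```

Emit:
servo_tool(
  deltas=[
    {"dx":-20,"dy":-20,"dz":0,"rx":0,"ry":0,"rz":0.14,"fingers":1},
    {"dx":-20,"dy":-20,"dz":0,"rx":0,"ry":0,"rz":0.14,"fingers":1},
    {"dx":-20,"dy":-20,"dz":0,"rx":0,"ry":0,"rz":0.14,"fingers":1},
    {"dx":-20,"dy":-20,"dz":0,"rx":0,"ry":0,"rz":0.14,"fingers":1},
    {"dx":-20,"dy":-20,"dz":0,"rx":0,"ry":0,"rz":0.14,"fingers":1},
    {"dx":-20,"dy":-20,"dz":0,"rx":0,"ry":0,"rz":0.14,"fingers":1},
    {"dx":-10,"dy":-10,"dz":0,"rx":0,"ry":0,"rz":0.14,"fingers":1},
    {"dx":0,"dy":0,"dz":0,"rx":0,"ry":0,"rz":0.14,"fingers":1},
  ],
)

```text
clock: 7.5
tcp_pos: [0.4244, 0.0265, 0.2062]
orientation: [-0.001, -0.042, 0.999, -0.0]
wrist_force: [0.8, -0.3, 0.3]
finger_gap: 0.0003
```

Run:
```python
from h import *
p,y,s=pose();t=jigw(J,[[-93.5,0,107]])[0]*1000
print(p.round(1),"to go",(t-p).round(1),J[2]+np.pi/2-y,s["wrist_force"].round(2));print(cam_angle())
c=read_camera("scene");cv2.imwrite("pics/s2.png",cv2.resize(c["img"][140:320,200:440,::-1],(800,600),interpolation=cv2.INTER_CUBIC))
```

```text
[424.4  26.5 206.2] to go [  3.4  -1.3 -99.2] 0.04661081511706966 [ 0.77 -0.29  0.27]
{'top': ([111.8, 106.7], np.float64(92.5), 0.072), 'scene': ([111.3, 104.0], np.float64(91.9), 0.044)}
```

View pics/s2.png

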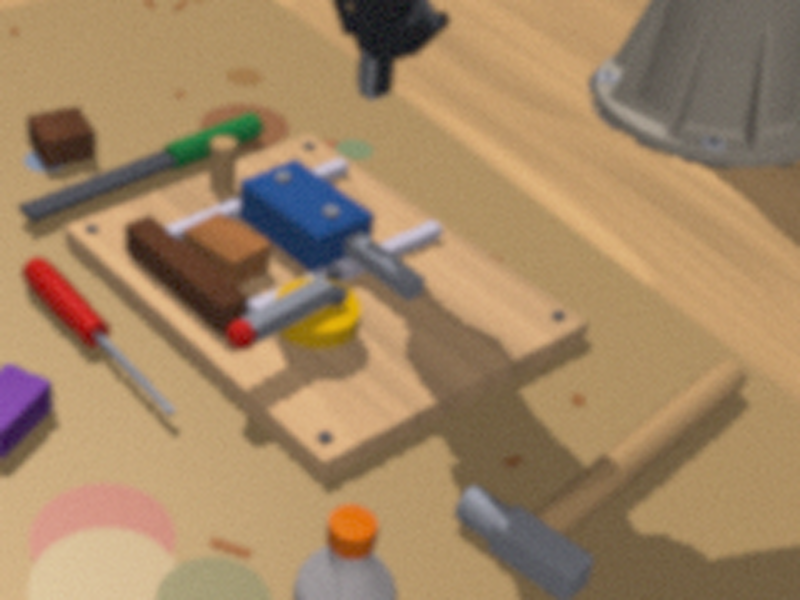

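The lever now points forward, with the knob at crop (240,333) and the cam at about 0.05. The slide is still back and free, and the fingers are behind it at (375,85). I lower and push.

Emit:
servo_tool(
  deltas=[
    {"dx":1,"dy":-1,"dz":-30,"rx":0,"ry":0,"rz":0.045,"fingers":1},
    {"dx":0,"dy":0,"dz":-30,"rx":0,"ry":0,"rz":0,"fingers":1},
    {"dx":0,"dy":0,"dz":-20,"rx":0,"ry":0,"rz":0,"fingers":1},
    {"dx":0,"dy":0,"dz":-12,"rx":0,"ry":0,"rz":0,"fingers":1},
    {"dx":0,"dy":0,"dz":-6,"rx":0,"ry":0,"rz":0,"fingers":1},
    {"dx":5,"dy":0.6,"dz":0,"rx":0,"ry":0,"rz":0,"fingers":1},
    {"dx":5,"dy":0.6,"dz":0,"rx":0,"ry":0,"rz":0,"fingers":1},
    {"dx":0,"dy":0,"dz":0,"rx":0,"ry":0,"rz":0,"fingers":1},
  ],
)

```text
clock: 8.45
tcp_pos: [0.4391, 0.0272, 0.1089]
orientation: [0.001, -0.062, 0.998, -0.0]
wrist_force: [-0.9, -0.2, -0.8]
finger_gap: 0.0004
```

Emit:
servo_tool(
  deltas=[
    {"dx":4,"dy":0.5,"dz":0,"rx":0,"ry":0,"rz":0,"fingers":1},
    {"dx":4,"dy":0.5,"dz":0,"rx":0,"ry":0,"rz":0,"fingers":1},
    {"dx":4,"dy":0.5,"dz":0,"rx":0,"ry":0,"rz":0,"fingers":1},
    {"dx":4,"dy":0.5,"dz":0,"rx":0,"ry":0,"rz":0,"fingers":1},
    {"dx":0,"dy":0,"dz":0,"rx":0,"ry":0,"rz":0,"fingers":1},
  ],
)

```text
clock: 8.95
tcp_pos: [0.4538, 0.0293, 0.1079]
orientation: [0.0, -0.062, 0.998, 0.0]
wrist_force: [0.4, -0.3, 0.4]
finger_gap: 0.0001
```

```bash
cat >> h.py <<'E'
def rep():
    p,y,s=pose();j=wjig(J,p[None]/1000)[0];print("finger jig",j.round(1),"z tip",round(p[2]-73,1),"yaw err",round(J[2]+np.pi/2-y,3),"F",s["wrist_force"].round(1),"t",s["clock"])
    print("travel if touching",round(j[0]+11+80,1),"cam",cam_angle())
E
python3 - <<'E'
from h import *
rep()
E
```

```text
finger jig [-67.2   0.6] z tip 34.9 yaw err 0.007 F [ 0.4 -0.3  0.4] t 8.95
travel if touching 23.8 cam {'top': ([112.0, 106.3], np.float64(92.7), 0.068), 'scene': ([110.6, 103.4], np.float64(91.2), 0.038)}
```

Run:
```python
from h import *
c=read_camera("scene");cv2.imwrite("pics/s3.png",cv2.resize(c["img"][140:320,200:440,::-1],(800,600),interpolation=cv2.INTER_CUBIC))
```

```text
(no output)
```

View pics/s3.png

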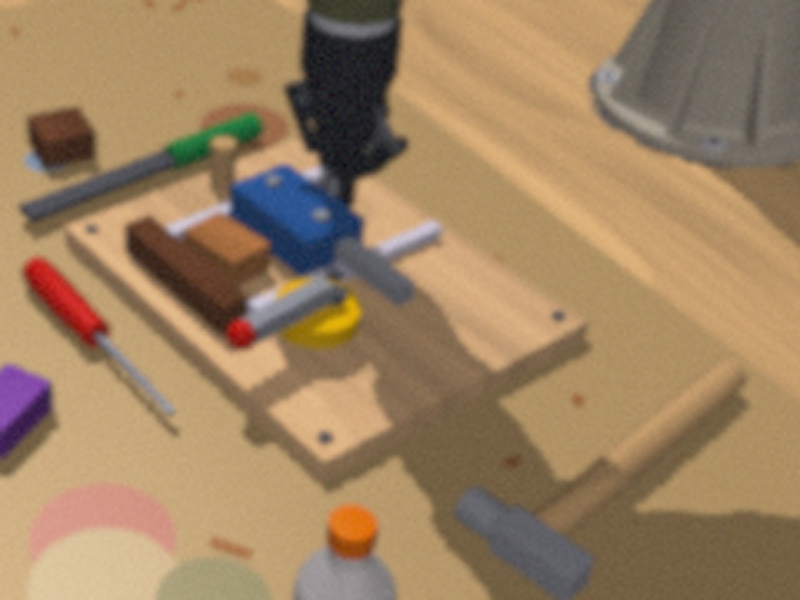

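The slide has moved forward with the fingers behind it, its rear edge now at crop (330,185). I keep pushing gently.

Emit:
servo_tool(
  deltas=[
    {"dx":4,"dy":0.5,"dz":0,"rx":0,"ry":0,"rz":0,"fingers":1},
    {"dx":4,"dy":0.5,"dz":0,"rx":0,"ry":0,"rz":0,"fingers":1},
    {"dx":4,"dy":0.5,"dz":0,"rx":0,"ry":0,"rz":0,"fingers":1},
    {"dx":4,"dy":0.5,"dz":0,"rx":0,"ry":0,"rz":0,"fingers":1},
    {"dx":3,"dy":0.4,"dz":0,"rx":0,"ry":0,"rz":0,"fingers":1},
    {"dx":0,"dy":0,"dz":0,"rx":0,"ry":0,"rz":0,"fingers":1},
  ],
)

```text
clock: 9.7
tcp_pos: [0.4729, 0.0317, 0.1078]
orientation: [0.0, -0.062, 0.998, 0.0]
wrist_force: [-1.1, -0.0, 0.4]
finger_gap: 0.0001
```

Run:
```python
from h import *
rep()
```

```text
finger jig [-48.    0.5] z tip 34.8 yaw err 0.007 F [-1.1 -0.   0.4] t 9.7
travel if touching 43.0 cam {'top': ([112.1, 106.7], np.float64(92.9), 0.073), 'scene': ([110.8, 103.6], np.float64(91.3), 0.04)}
```

Emit:
servo_tool(
  deltas=[
    {"dx":2,"dy":0.2,"dz":0,"rx":0,"ry":0,"rz":0,"fingers":1},
    {"dx":2,"dy":0.2,"dz":0,"rx":0,"ry":0,"rz":0,"fingers":1},
    {"dx":1.5,"dy":0.2,"dz":0,"rx":0,"ry":0,"rz":0,"fingers":1},
    {"dx":0,"dy":0,"dz":0,"rx":0,"ry":0,"rz":0,"fingers":1},
  ],
)

```text
clock: 10.2
tcp_pos: [0.4779, 0.0323, 0.1079]
orientation: [0.0, -0.062, 0.998, 0.0]
wrist_force: [-1.0, -0.1, 1.3]
finger_gap: -0.0
```

Emit:
servo_tool(
  deltas=[
    {"dx":1,"dy":0.1,"dz":0,"rx":0,"ry":0,"rz":0,"fingers":1},
    {"dx":0,"dy":0,"dz":0,"rx":0,"ry":0,"rz":0,"fingers":1},
  ],
)

```text
clock: 10.4
tcp_pos: [0.4787, 0.0324, 0.1079]
orientation: [0.0, -0.062, 0.998, 0.0]
wrist_force: [-2.2, -0.2, 1.2]
finger_gap: 0.0001
```

Run:
```python
from h import *
rep()
```

```text
finger jig [-42.1   0.4] z tip 34.9 yaw err 0.007 F [-2.2 -0.2  1.2] t 10.4
travel if touching 48.9 cam {'top': ([112.1, 106.7], np.float64(92.9), 0.073), 'scene': ([111.0, 103.9], np.float64(91.6), 0.042)}
```

Not yet against the stop, as the force is still only slide friction. I go on in 1 mm steps.

Emit:
servo_tool(
  deltas=[
    {"dx":1,"dy":0.1,"dz":0,"rx":0,"ry":0,"rz":0,"fingers":1},
    {"dx":0.5,"dy":0,"dz":0,"rx":0,"ry":0,"rz":0,"fingers":1},
    {"dx":0,"dy":0,"dz":0,"rx":0,"ry":0,"rz":0,"fingers":1},
  ],
)

```text
clock: 10.8
tcp_pos: [0.4802, 0.0325, 0.1079]
orientation: [0.0, -0.062, 0.998, 0.0]
wrist_force: [-1.8, 0.2, 1.3]
finger_gap: -0.0001
```

Emit:
servo_tool(
  deltas=[
    {"dx":1,"dy":0.1,"dz":0,"rx":0,"ry":0,"rz":0,"fingers":1},
    {"dx":0,"dy":0,"dz":0,"rx":0,"ry":0,"rz":0,"fingers":1},
  ],
)

```text
clock: 11.0
tcp_pos: [0.481, 0.0327, 0.1078]
orientation: [-0.0, -0.062, 0.998, 0.0]
wrist_force: [-3.7, 0.9, 1.7]
finger_gap: -0.0003
```

Emit:
servo_tool(
  deltas=[
    {"dx":1,"dy":0.1,"dz":0,"rx":0,"ry":0,"rz":0,"fingers":1},
    {"dx":0,"dy":0,"dz":0,"rx":0,"ry":0,"rz":0,"fingers":1},
  ],
)

```text
clock: 11.2
tcp_pos: [0.4811, 0.0327, 0.1077]
orientation: [-0.001, -0.062, 0.998, 0.0]
wrist_force: [-5.8, -0.6, 4.2]
finger_gap: -0.0001
```

Emit:
servo_tool(
  deltas=[
    {"dx":1,"dy":0.1,"dz":0,"rx":0,"ry":0,"rz":0,"fingers":1},
    {"dx":0,"dy":0,"dz":0,"rx":0,"ry":0,"rz":0,"fingers":1},
  ],
)

```text
clock: 11.4
tcp_pos: [0.4812, 0.0327, 0.1076]
orientation: [-0.002, -0.062, 0.998, -0.0]
wrist_force: [-8.1, -1.5, 6.8]
finger_gap: 0.0001
```

Run:
```python
from h import *
rep()
c=read_camera("scene");cv2.imwrite("pics/s4.png",cv2.resize(c["img"][165:285,220:380,::-1],(800,600),interpolation=cv2.INTER_CUBIC))
```

```text
finger jig [-39.5   0.4] z tip 34.6 yaw err 0.007 F [-8.1 -1.5  6.8] t 11.4
travel if touching 51.5 cam {'top': ([111.8, 106.7], np.float64(92.5), 0.072), 'scene': ([110.8, 103.9], np.float64(91.4), 0.043)}
```

View pics/s4.png

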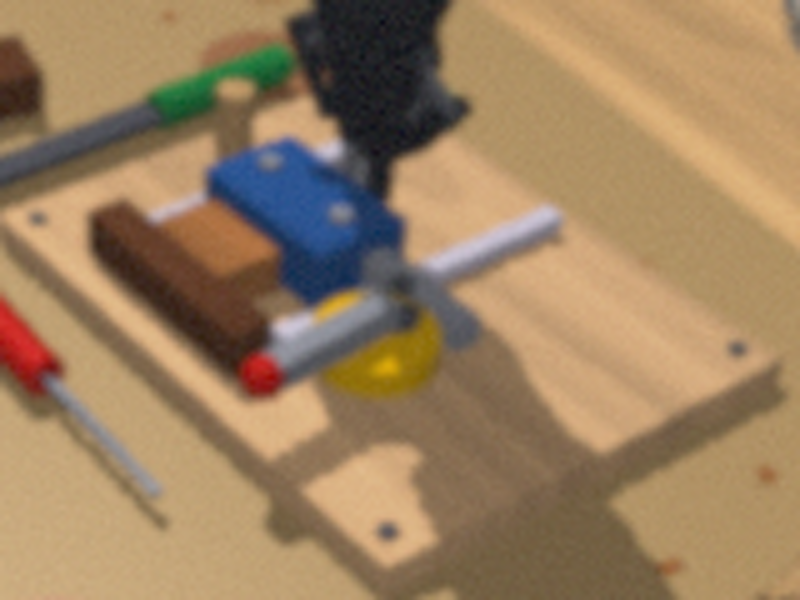

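The finger position has stalled while the force rises, and the blank at crop (222,240) is flush between the jaw and the stop. One last firm push, then I withdraw.

Emit:
servo_tool(
  deltas=[
    {"dx":1,"dy":0.1,"dz":0,"rx":0,"ry":0,"rz":0,"fingers":1},
    {"dx":0,"dy":0,"dz":0,"rx":0,"ry":0,"rz":0,"fingers":1},
    {"dx":0,"dy":0,"dz":0,"rx":0,"ry":0,"rz":0,"fingers":1},
    {"dx":-5,"dy":-0.6,"dz":0,"rx":0,"ry":0,"rz":0,"fingers":1},
    {"dx":-15,"dy":-2,"dz":0,"rx":0,"ry":0,"rz":0,"fingers":1},
    {"dx":-15,"dy":-2,"dz":10,"rx":0,"ry":0,"rz":0,"fingers":1},
    {"dx":-10,"dy":0,"dz":40,"rx":0,"ry":0,"rz":0,"fingers":1},
    {"dx":-10,"dy":0,"dz":50,"rx":0,"ry":0,"rz":0,"fingers":1},
  ],
)

```text
clock: 12.35
tcp_pos: [0.4283, 0.0282, 0.2066]
orientation: [-0.001, -0.062, 0.998, 0.0]
wrist_force: [1.5, -0.1, 1.1]
finger_gap: 0.0001
```

Emit:
servo_tool(
  deltas=[
    {"dx":-10,"dy":40,"dz":50,"rx":0,"ry":0,"rz":0,"fingers":1},
    {"dx":-10,"dy":45,"dz":20,"rx":0,"ry":0,"rz":0,"fingers":1},
    {"dx":-10,"dy":45,"dz":0,"rx":0,"ry":0,"rz":0,"fingers":1},
    {"dx":-10,"dy":45,"dz":0,"rx":0,"ry":0,"rz":0,"fingers":1},
    {"dx":-10,"dy":45,"dz":0,"rx":0,"ry":0,"rz":0,"fingers":1},
    {"dx":0,"dy":0,"dz":0,"rx":0,"ry":0,"rz":0,"fingers":1},
    {"dx":0,"dy":0,"dz":0,"rx":0,"ry":0,"rz":0,"fingers":1},
  ],
)

```text
clock: 13.05
tcp_pos: [0.3818, 0.2402, 0.2656]
orientation: [0.001, -0.064, 0.998, 0.0]
wrist_force: [-0.7, 0.7, -0.4]
finger_gap: 0.0001
```

Run:
```python
from h import *
print(env.get_state()["tcp_pos"],cam_angle())
c=read_camera("top")
for t,z in(("slide",.058),("blank",.045)):
    for o in cut_out(t,"top"):
        ys,xs=np.nonzero(o["region"]);w=wjig(J,unproj(c,np.c_[xs,ys].astype(float),z));print(t,round(o["confidence"],2),[np.round(v,1) for v in cv2.minAreaRect(w.astype(np.float32))],w.min(0).round(1),w.max(0).round(1))
cv2.imwrite("pics/rect1.png",rect(c,J,45,2.3))
```

```text
[0.38181327 0.24019161 0.26559092] {'top': ([112.1, 106.7], np.float64(92.9), 0.073), 'scene': ([110.8, 103.6], np.float64(91.4), 0.04)}
slide 0.85 [array([ 0.5, 36.3]), array([166.2,  58.9]), np.float64(89.3)] [-29.4 -46.9] [ 29.4 119.5]
slide 0.56 [array([ 128.8, -466.8]), array([71.2, 96. ]), np.float64(34.5)] [  96.5 -511.9] [ 170.7 -417.4]
slide 0.17 [array([208.8, 333.2]), array([83. , 51.6]), np.float64(45.7)] [175.2 295.2] [241.9 369.5]
blank 0.78 [array([254.7,  37. ]), array([64.9, 41.1]), np.float64(25.1)] [219.6   9.1] [288.2  64.3]
blank 0.71 [array([ 192.3, -185.1]), array([59.8, 42.1]), np.float64(68.0)] [ 165.8 -214. ] [ 218.4 -154.6]
blank 0.52 [array([ 51.4, -10.5]), array([56.7, 37.8]), np.float64(84.1)] [ 30.3 -39.3] [69.9 17.1]
```

View pics/rect1.png

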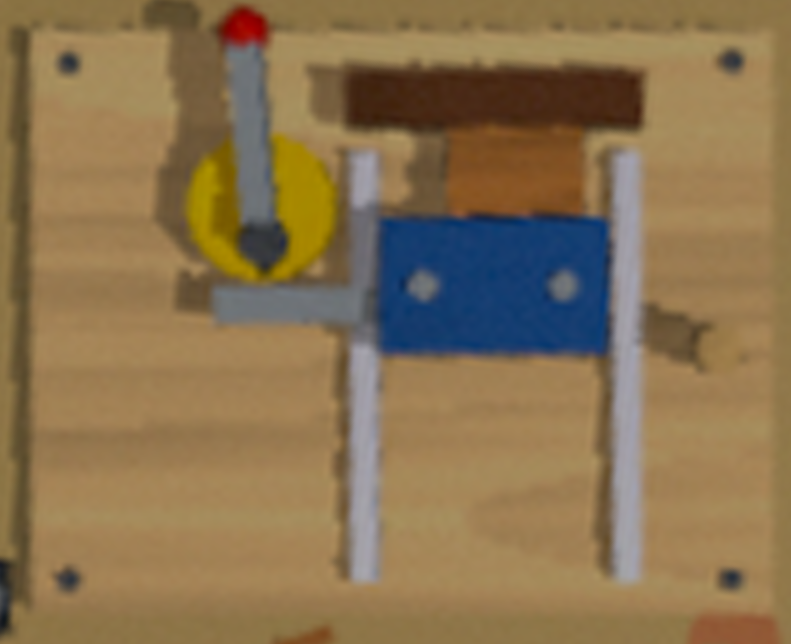

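The blank, at rect (515,170), sits square and snug between the stop and the jaw. The slide is home: its rear face measures x -29.4, so travel is about 50 mm. The lever points forward (cam about 0.06), the dowel hasn't moved and the arm is clear. I hand in.

```bash
python3 -c "
from workcell import job;print(job.hand_in())"
```

```text
the job is handed in; nothing more can be done
None
```

The job is handed in, and my last checks suggest every end condition was met. The hand-in itself reports no verdict. I swept the cam lever from about 2.24 rad round to its low point while the slide was still back at about 12 mm. Only then did I push the slide's rear face forward, until the fingers stalled at about 8 N, followed by one last 1 mm step and a withdrawal to clear air at about 13 s.

- **Cam:** the last reading was 0.04 to 0.07 rad, against a limit of 0.35. The two cameras differ by about 0.03 rad.
- **Slide:** travel was about 50 mm by camera. The estimate from finger contact gave 51.5 mm, but that assumed the finger thickness.
- **Blank:** it looked square and flush between the jaw and the end stop in the last picture. Its centre measured about x 51, y -10 mm. The `cut_out` outline read about 0.1 rad off square, over the 0.08 limit, but I judged that to be mask noise because the outline came out too small (57 x 38 mm) and the edges in the picture are parallel.
- **Bystanders:** the dowel looked unmoved in the last picture. I did not measure the others again at the end, but the fingers never came near them.

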